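Slide the basket under the shelf onto its sprung stop

ROBOT

A 6-joint arm with a two-finger parallel gripper is mounted at the origin on a cart in front of the work surface, level with it; the furniture and walls round the work are solid. World frame = base frame: x ahead of the robot, y to its left, z up, the work surface at z = 0. Lengths are in m, angles in degrees, forces in N, time in s.
With the tool pointing down it reaches from about 0.35 to 0.875 m from the base axis. Payload 4.2 kg.
Tool frame: the origin (TCP) lies midway between the tips of the shut fingers; the grasp point (between the pads) lies 19 mm behind it; z points along the fingers, y is the line along which they close (so a half turn about z gives the same grasp; the last joint's range is limited). The gripper opens to 87 mm and grips with 3 to 60 N. Pads are 19 mm wide; open, the fingers measure 117 mm over their backs; the gripper's body (75 mm by 190 mm) begins 51 mm behind the grasp point.
Start: joints at [-55.6, 22.042, 0.453, 0, -68.411, -14.817], TCP at [0.21, -0.589, 0.223] pointing down, gripper open.
Joint ranges: [-179.83, 179.83], [-69.29, 118.12], [-61.27, 80.66], [-181.25, 117.63], [-171.15, -9.14], [-177.46, 177.46]. Speed limits (degrees/s): [159.86, 159.86, 180, 180, 180, 180].

INTERFACE

Orientations are given as [roll, pitch, yaw] about the fixed x, y, z axes, in that order (R = Rz(yaw) Ry(pitch) Rx(roll)).
In Python, from workcell import env gives the robot as it stands. The module is installed in compiled form; this text tells all that it offers. Calls block until the motion is done:
- env.goto(position, orientation): joint-space move of the TCP to a pose.
- env.move_straight(position, rotation=None, rate=0.15, force_limit=None): straight line of the TCP; rotation=None keeps the orientation; rate is the mean speed in m/s. With force_limit (N) it stops when the force on the tool has changed by that much, and returns True; else False.
- env.set_joints(angles): joint-space move.
- env.gripper_to(opening, grasp_force=None): opening from 0.0 (shut) to 1.0 (fully open); grasp_force is the grip in N (None keeps the last); returns when the fingers have stopped.
- env.dwell(seconds).
- env.inverse_kinematics(position, orientation): joint angles nearest the present ones, or None.
- env.read_state(): the state.
- env.grab_frame(name): name is "scene" or "side" or "wrist"; returns a dict with "image" (384x512x3 uint8, blue, green, red), "fx", "fy", "cx", "cy" (pixels), "D" ([k1, k2, p1, p2, k3] as OpenCV has them; the pictures are not rectified), "position" and "orientation" of the camera in the world. Camera axes: x right, y up, looking along -z (the intrinsics and any distortion apply to the point x, -y, -z); pixel columns grow to the right and rows downward; lengths in m; the calibration is good to about 2 mm. A picture is of the moment at which its call begins. There is no depth.
A pose or a line that the arm cannot do raises env.Unreachable and nothing moves.
- env.close_job(): hands the job in; it is judged then, once.
Trained networks look in a picture, given as the dict that the camera call returned (one of the last four; its "shot" number tells which), for a name from the list of things; names that differ only in an ending like _2 or _b are one class to them, and where a whole thing is asked for, a point or a joint stands for the part that bears it (a point fixed in the world has none). Each returns a list of dicts, best first, with "score" (0 to 1); they miss things now and then, are a little off and sometimes report something else, mostly with a low value. They report only what shows in the picture. A call takes as long as a camera call. They do not tell look-alikes from the thing itself.
- env.search_frame(picture, thing): "xyz" ([x, y, z] in m, in world coordinates, good to about 4 mm: the middle of the surface that is visible of it).
- env.trace(picture, thing): "mask" (384x512 bool, what is visible of it).
The state is a dict: "clock": time; "joint_positions": joint angles; "qvel": joint speeds; "joint_torque": joint torques, N m; "position": TCP position; "tool_rot": TCP orientation; "force": force on the tool from outside, world axes, zero at the start; "wrist_torque": the same for the moment, N m; "opening": opening from 0.0 (shut) to 1.0 (fully open); "finger_force": force on a finger pad.
Only numpy, scipy, OpenCV 4.12 (cv2) and the standard library are available. Lean on these libraries where they do the work, as an engineer would, in place of code of your own. Each camera call takes 0.05 s, during which the arm holds its last target. There are 200 camera calls.

TASK

Put the small round pot upright into the white basket. Then slide the basket along the worktop, straight and centred, under the low shelf without lifting it or scraping the shelf, until it meets the sprung stop underneath; press it firmly but gently home onto the stop's two rubber pads for a moment, then let go and leave it resting against the stop. Leave everything else, on and around the shelf, where it is.

Things in the scene. Friction and masses are not known exactly. Their poses are not given: they have to be found in the camera images.
- pot: small round lidded pot, cream with a dark red band, 63 mm in diameter and 34 mm tall, 0.08 to 0.16 kg, standing on the worktop right of the basket; origin at the centre of its underside, z up. Grip it across its diameter from above.
- basket: open white slotted basket, 136 mm along its x, 220 mm along its y, 62 mm tall, in front of the shelf; 0.3 to 0.44 kg, slides on the worktop with 2 to 4 N of friction with the pot, plus 0.6 N for each N the hand presses it down. Walls and floor 4 mm thick, inside 128 x 210 mm. Origin at the centre of its underside; x points away from the robot, towards the shelf, z up. 
- basket_rim (a point): middle of the top edge of the basket's near (-x) long wall, 62 mm up, at x = -66 mm in the basket's frame: grip it here from above to slide the basket. A hand that presses down while pushing only feels friction and not the stop
- shelf: low wooden shelf riser, fixed on the worktop, 180 mm deep (x), 294 mm wide (y), 90 mm tall: a 16 mm top board on two 12 mm side panels, closed back; inside 270 mm wide, the board's underside 74 mm above the worktop. Origin at the centre of its footprint; its open front is at x = -90 mm; x points into it, away from the robot
- shelf_mouth (a point): middle of the open front, at worktop height. Under the board is a sprung stop, set to another depth every time and not measured: feel for it. Two firm rubber pads at y = +-60 mm, 35 mm high, have faces 25 to 65 mm in from here; they yield 0.4 mm per N, 3 mm in all, then are solid. With the basket home its near wall stands 68 to 111 mm out in front of this point
- stop_zone (a point): nominal stop, 45 mm in from the mouth, 35 mm up (the real one up to 20 mm nearer or deeper). A soft plunger between the pads stands 12 mm nearer and pushes only 0.4 to 1.4 N, less than the basket's friction. Home: pushed straight onto the pads with 9 to 14 N at the hand, friction included; over 20 N is too rough. Let go, it may spring back 3 mm but stays on the plunger
- canister: round canister 87 mm wide, 110 mm tall, standing on the shelf; leave alone; origin at the centre of its underside
- mill: wooden pepper mill 58 mm wide, 170 mm tall, standing on the shelf; leave alone; origin at the centre of its underside
- apple: apple, about 72 mm wide, 63 mm tall; leave alone; origin at the centre of its underside
- garlic: garlic bulb, about 61 mm wide, 59 mm tall; leave alone; origin at the centre of its underside
Mind the look-alikes: they are no part of the job. Of the things like the pot, leave any that is turquoise; of the rest the smaller one is meant.

How it is judged (in metres and radians):
On the way, in this order (a step that is already met when the one before it is completed fails the run):
1. the pot stands in the basket, let go (x of pot in the frame of basket between -0.08 and 0.06 m and y of pot in the frame of basket between -0.1 and 0.1 m and z of pot in the frame of basket below 0.012 m and angle between pot's own z axis and vertical below 0.2 rad and contact force between the fingers and pot below 0.1 N), for 0.2 s.
2. the basket has been pressed straight home onto the pads under the shelf (over 5 N) (x of pot in the frame of basket between -0.08 and 0.06 m and y of pot in the frame of basket between -0.1 and 0.1 m and z of pot in the frame of basket below 0.012 m and angle between the x axis of basket and the x axis of shelf, either way round below 0.08 rad and y of basket in the frame of shelf between -0.015 and 0.015 m and x of basket in the frame of shelf above -0.135 m and contact force between basket and shelf above 5 N), for 0.3 s.
At the end, for the whole second after the job is handed in: pot upright in the basket; basket flat on the worktop under the shelf front, straight (0.08 rad), centred (15 mm) and still touching the sprung stop (over 0.1 N), all at rest; canister and mill moved under 15 mm, apple and garlic under 30 mm (x of pot in the frame of basket between -0.08 and 0.06 m and y of pot in the frame of basket between -0.1 and 0.1 m and z of pot in the frame of basket below 0.012 m and angle between the x axis of basket and the x axis of shelf, either way round below 0.08 rad and y of basket in the frame of shelf between -0.015 and 0.015 m and angle between pot's own z axis and vertical below 0.2 rad and x of basket in the frame of shelf between -0.15 and -0.08 m and contact force between basket and shelf above 0.1 N and height (world z) of basket below 0.006 m and angle between basket's own z axis and vertical below 0.05 rad and linear speed of each of basket, pot below 0.02 m/s and distance of each of canister, mill from where it was at the start of the episode below 0.015 m and distance of each of apple, garlic from where it was at the start of the episode below 0.03 m).
It fails at once if the basket pushed against the shelf or its stop with more than 20 N (contact force between basket and shelf above 20 N).
It fails at once if the robot pressing on the shelf with more than 5 N (contact force between any of the arm, the fingers and shelf above 5 N).
It fails at once if the basket lifted more than 30 mm off the worktop or, under the shelf, lifted or tipped up towards its underside (10 mm, 0.09 rad) (height (world z) of basket above 0.03 m or (x of basket in the frame of shelf above -0.158 m and (height (world z) of basket above 0.01 m or angle between basket's own z axis and vertical above 0.09 rad))).
It fails at once if the pot tipped over (angle between pot's own z axis and vertical above 0.8 rad).
It fails at once if things on the shelf shifted 15 mm, or apple or garlic 30 mm (distance of any of canister, mill from where it was at the start of the episode above 0.015 m or distance of any of apple, garlic from where it was at the start of the episode above 0.03 m).
It also fails if it takes over 72 s, if anything falls off the work surface, if the arm or the gripper's body presses on something with over 40 N, if the wrist force passes 120 N, or if a joint passes its speed limit or range.

## Working session

There is one attempt and no reset: what is moved stays moved. The work goes in short steps, each a Python script; the robot and the scene stay as the last script left them, time stands still between calls to the robot, and variables do not carry over. Pictures are saved under pics/ and viewed, at most 10 in all, crops included, and the job is handed in when it is done.

```bash
mkdir -p pics; python3 - <<'E'
from workcell import env
import cv2,numpy as np
ims=[]
for n in("scene","side"):
    f=env.grab_frame(n);ims.append(f["image"])
    print(n,f["position"],f["orientation"],f["fx"],f["D"])
    for t in("pot","basket","basket_rim","shelf","canister","mill","apple","garlic"):
        print(t,[(np.round(d["xyz"],3).tolist(),round(d["score"],2)) for d in env.search_frame(f,t)])
    cv2.imwrite(f"pics/{n}0.png",f["image"])
print(env.read_state())
E
```

```text
scene [-0.53900685 -0.85013848  0.98246202] [ 56.99699839   0.38719275 -54.73744968] 486.0714158554461 [-0.13877074  0.          0.          0.          0.        ]
pot [([0.428, -0.243, 0.03], 0.81), ([0.416, -0.13, 0.033], 0.81), ([0.451, -0.341, 0.049], 0.57)]
basket [([0.492, 0.062, 0.023], 0.93)]
basket_rim [([0.494, 0.062, 0.027], 0.74)]
shelf [([0.706, 0.15, 0.09], 0.77)]
canister [([0.427, -0.243, 0.033], 0.42)]
mill [([0.75, 0.22, 0.167], 0.65)]
apple [([0.546, -0.129, 0.042], 0.67)]
garlic []
side [0.50137614 0.69298227 0.74664799] [  49.25902411   -0.40435503 -174.90862345] 362.26308606308174 [-0.06879375  0.          0.          0.          0.        ]
pot [([0.429, -0.11, 0.036], 0.84), ([0.433, -0.225, 0.034], 0.61), ([0.482, -0.338, 0.043], 0.61)]
basket [([0.474, 0.05, 0.011], 0.81)]
basket_rim [([0.469, 0.049, 0.008], 0.77)]
shelf [([0.714, 0.27, 0.09], 0.85)]
canister [([0.765, 0.128, 0.181], 0.9)]
mill [([0.758, 0.251, 0.181], 0.61)]
apple [([0.558, -0.103, 0.048], 0.64)]
garlic [([0.374, -0.372, 0.035], 0.61)]
{'clock': 0.9, 'joint_positions': array([-5.55987195e+01,  2.20396948e+01,  4.48969337e-01, -1.08969273e-03,
       -6.84112952e+01, -1.48168263e+01]), 'qvel': array([ 0.02715259, -0.01329685, -0.04460151,  0.08007231, -0.0046707 ,
       -0.01815994]), 'joint_torque': array([ 6.93277307e-04, -3.90458930e+01,  1.87620896e+01,  4.22422841e+00,
        1.55948609e-02, -3.83024906e-05]), 'position': array([ 0.20950118, -0.58878364,  0.22254315]), 'tool_rot': array([ 1.79997787e+02,  4.62798344e-04, -1.60415947e+02]), 'force': array([-1.08296491,  0.17651491,  0.4163663 ]), 'wrist_torque': array([-0.00418828, -0.00836553,  0.02228565]), 'finger_force': 0.0, 'opening': 0.9991819084707526}
```

View pics/scene0.png

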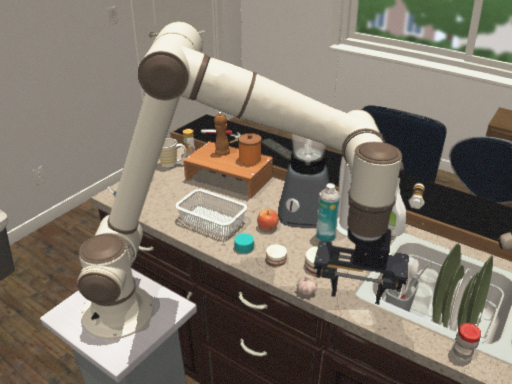

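View pics/side0.png

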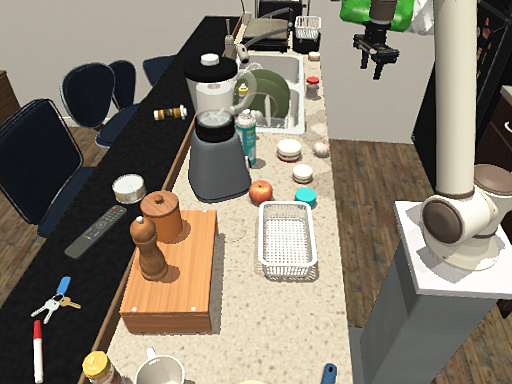

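The small cream pot, the target, is at scene px (276,254) and side px (302,173). The turquoise one is at (244,243) and the larger cream one at (315,260). The shelf and basket are left of the apple. Next I'll take closer wrist views.

```bash
python3 - <<'E'
from workcell import env
import cv2,numpy as np
def look(p,yaw,n):
    env.goto(p,[180,0,yaw]); env.dwell(0.3)
    f=env.grab_frame("wrist")
    cv2.imwrite(f"pics/{n}.png",f["image"]); np.save(f"pics/{n}.npy",f,allow_pickle=True)
    print(n,f["position"],f["orientation"],f["fx"],f["D"],env.read_state()["force"].round(2),env.read_state()["clock"])
    for t in("pot","basket","basket_rim","shelf","canister","mill","apple"):
        print(t,[(np.round(d["xyz"],3).tolist(),round(d["score"],2)) for d in env.search_frame(f,t)])
look([0.42,-0.2,0.36],-160,"w1")
look([0.52,0.1,0.42],-160,"w2")
E
```

```text
w1 [ 0.35359753 -0.22478443  0.52211882] [-1.49827202e+01  2.43068365e-02  1.09957803e+02] 290.1637392495458 [-0.0547504  0.         0.         0.         0.       ] [0.   0.55 0.11] 2.9417
pot [([0.432, -0.239, 0.03], 0.94), ([0.479, -0.355, 0.043], 0.94), ([0.426, -0.125, 0.039], 0.88)]
basket [([0.458, 0.029, 0.003], 0.97)]
basket_rim [([0.46, 0.03, 0.002], 0.74)]
shelf [([0.538, -0.128, 0.047], 0.52), ([0.732, 0.144, 0.094], 0.49)]
canister []
mill []
apple [([0.541, -0.129, 0.046], 0.69)]
w2 [0.45351539 0.07481733 0.58241096] [-1.50185926e+01  3.76906370e-02  1.09933003e+02] 290.1637392495458 [-0.0547504  0.         0.         0.         0.       ] [-0.41 -0.04 -0.66] 4.8667
pot [([0.434, -0.227, 0.034], 0.93), ([0.481, -0.346, 0.045], 0.87), ([0.426, -0.115, 0.037], 0.69), ([0.743, 0.096, 0.166], 0.29)]
basket [([0.482, 0.05, 0.004], 0.77)]
basket_rim [([0.485, 0.051, 0.003], 0.82)]
shelf [([0.706, 0.165, 0.095], 0.9), ([0.559, -0.11, 0.053], 0.31)]
canister [([0.742, 0.096, 0.165], 0.61)]
mill [([0.742, 0.219, 0.104], 0.68)]
apple [([0.556, -0.11, 0.054], 0.69)]
```

```bash
python3 - <<'E'
import cv2
for n in("w1","w2"):
    cv2.imwrite(f"pics/{n}b.png",cv2.resize(cv2.imread(f"pics/{n}.png"),(800,600),interpolation=cv2.INTER_CUBIC))
E
```

```text
(no output)
```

View pics/w2b.png

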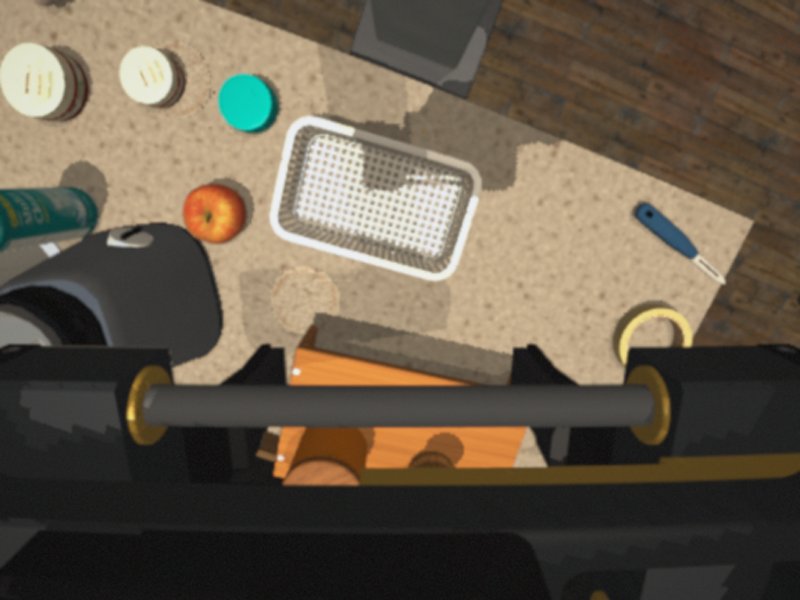

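The wrist view shows the basket whole, with its rim around px (275-480,118-278) of 800x600. The shelf front edge runs about (300,348)-(515,385), partly hidden by the fingers. I'll take a view further in and fit both.

```bash
cat > h.py <<'E'
from workcell import env
import cv2,numpy as np
from scipy.spatial.transform import Rotation as R
def proj2plane(f,uv,z):
    K=np.array([[f["fx"],0,f["cx"]],[0,f["fy"],f["cy"]],[0,0,1]])
    n=cv2.undistortPoints(np.float64(uv).reshape(-1,1,2),K,np.array(f["D"])).reshape(-1,2)
    d=R.from_euler("xyz",f["orientation"],degrees=True).apply(np.c_[n[:,0],-n[:,1],-np.ones(len(n))])
    o=np.array(f["position"]); s=(z-o[2])/d[:,2]
    return (o+d*s[:,None])[:,:2]
def rect(f,thing,z,xy=None,k=0):
    t=env.trace(f,thing)
    if not t: return None
    m=t[k]["mask"].astype(np.uint8)
    c=max(cv2.findContours(m,cv2.RETR_EXTERNAL,cv2.CHAIN_APPROX_NONE)[0],key=cv2.contourArea).reshape(-1,2)
    p=proj2plane(f,c,z)
    return m,p,cv2.minAreaRect((p*1000).astype(np.float32))
E
python3 - <<'E'
from h import *
def look(p,yaw,n):
    env.goto(p,[180,0,yaw]); env.dwell(0.3)
    f=env.grab_frame("wrist")
    np.save(f"pics/{n}.npy",f,allow_pickle=True)
    vis=f["image"].copy()
    print(n,f["position"],env.read_state()["clock"])
    for t,z in(("basket",.062),("shelf",.09)):
        r=rect(f,t,z)
        if r is None: print(t,"none"); continue
        print(t,r[2]); cv2.drawContours(vis,cv2.findContours(r[0],0,1)[0],-1,(255,0,255),1)
    cv2.imwrite(f"pics/{n}.png",cv2.resize(vis,(800,600),interpolation=cv2.INTER_CUBIC))
look([0.53,0.08,0.42],-160,"w3")
look([0.66,0.17,0.42],-160,"w4")
for n in ("w1","w2"):
    f=np.load(f"pics/{n}.npy",allow_pickle=True).item()
    print(f.get("shot"))
E
```

```text
w3 [0.46344446 0.05586635 0.58240718] 5.8167
basket ((482.783935546875, 56.42140197753906), (141.0371856689453, 224.64926147460938), 3.780571699142456)
shelf ((736.2335205078125, 232.0969696044922), (55.62535095214844, 193.8557891845703), 19.727121353149414)
w4 [0.59259789 0.14477045 0.58377892] 6.9417
basket ((483.74005126953125, 56.97898483276367), (140.22427368164062, 224.38783264160156), 4.793923854827881)
shelf ((735.0902099609375, 181.34176635742188), (187.0428009033203, 292.6968994140625), 6.990893363952637)
3
4
```

View pics/w4.png

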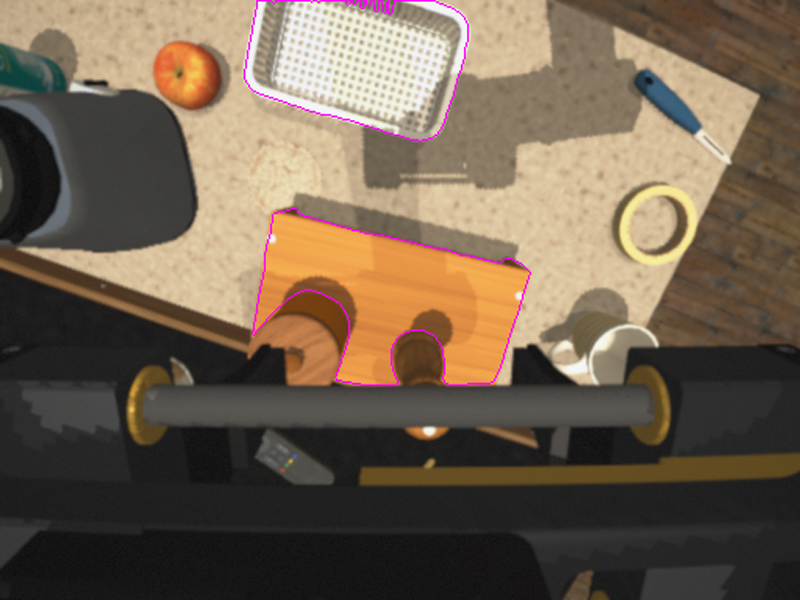

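The view shows the shelf top in full width, with front corners at (275,213) and (530,271) and canister and mill standing on its rear half. I'll fit the front and side edges.

```bash
python3 - <<'E'
from h import *
f=np.load("pics/w4.npy",allow_pickle=True).item()
m,p,r=rect(f,"shelf",.09)
c=max(cv2.findContours(m,cv2.RETR_EXTERNAL,cv2.CHAIN_APPROX_NONE)[0],key=cv2.contourArea).reshape(-1,2).astype(float)/.64
def fit(sel,z):
    q=proj2plane(f,c[sel]*.64,z)
    vx,vy,x,y=cv2.fitLine(q.astype(np.float32),cv2.DIST_HUBER,0,1e-5,1e-5).ravel(); 
    return np.array([x,y]),np.array([vx,vy]),sel.sum()
u,v=c.T
F=fit((u>310)&(u<500)&(v<270),.082)
L=fit((u<272)&(v>225)&(v<320),.09)
Rr=fit((u>490)&(v>280)&(v<375),.09)
for n,(o,d,k) in zip("FLR",(F,L,Rr)): print(n,o.round(4),np.degrees(np.arctan2(d[1],d[0])).round(2),k)
yaw=np.arctan2(F[1][1],F[1][0])-np.pi/2; yaw=(yaw+np.pi/2)%np.pi-np.pi/2
print("yaw",np.degrees(yaw))
for yw in (yaw,np.radians(7)):
    ex=np.array([np.cos(yw),np.sin(yw)]);ey=np.array([-ex[1],ex[0]])
    yl,yr=L[0]@ey,Rr[0]@ey
    print("width",yl-yr,"mouth",ex*(F[0]@ex)+ey*(yl+yr)/2)
# pot
for n in("wrist",):
    env.goto([0.50,-0.19,0.30],[180,0,-160]); env.dwell(.3); g=env.grab_frame("wrist")
    for k,t in enumerate(env.trace(g,"pot")):
        mm=t["mask"].astype(np.uint8); col=g["image"][t["mask"]].mean(0).round()
        cc=max(cv2.findContours(mm,0,1)[0],key=cv2.contourArea).reshape(-1,2)
        ctr,rad=cv2.minEnclosingCircle((proj2plane(g,cc,.03)*1000).astype(np.float32))
        print("pot",t["score"],col,ctr,rad)
    b=rect(g,"basket",.062); print(b[2])
    print(g["position"]); cv2.imwrite("pics/w5.png",g["image"])
E
```

```text
F [0.6499 0.1798] -83.09 121
L [0.7486 0.0372] 6.03 65
R [0.7017 0.3234] 6.6 60
yaw 6.913736
width -0.28972158 mouth [0.6508964  0.17126808]
width -0.2897394515046575 mouth [0.65092298 0.17115787]
pot 0.96 [142. 180. 200.] (436.76165771484375, -237.65638732910156) 31.520912170410156
pot 0.82 [114. 127.  20.] (428.2154541015625, -122.93773651123047) 33.56068801879883
pot 0.7 [ 16.  55. 101.] (811.6509399414062, 157.04714965820312) 22.6286563873291
pot 0.67 [205. 219. 220.] (485.6353454589844, -358.5330505371094) 46.755794525146484
((480.6026916503906, 51.888954162597656), (135.29031372070312, 230.6265411376953), 4.650512218475342)
[ 0.43407    -0.21403824  0.46229386]
```

View pics/w5.png

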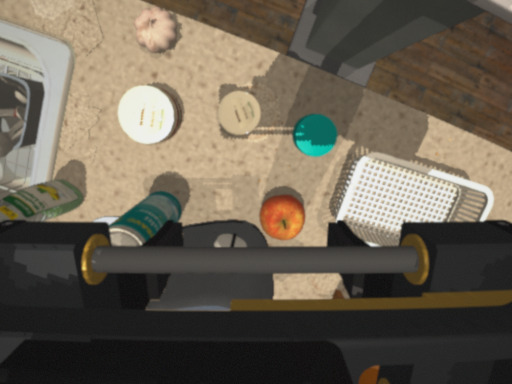

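The small cream pot is at px (240,112), at (0.437,-0.238) with radius 31.5 mm, which matches 63 mm diameter. The larger cream one is at (148,113) and the turquoise one at (315,135). Now pick the pot.

```bash
python3 - <<'E'
from h import *
o=[180,0,-176]
s=lambda:(lambda q:print(q["clock"],q["position"].round(4),q["force"].round(2),round(q["opening"],3),round(q["finger_force"],2)))(env.read_state())
env.gripper_to(0.93)
env.goto([0.4368,-0.238,0.12],o)
print(env.move_straight([0.4368,-0.238,0.007],rate=0.12,force_limit=8)); s()
env.gripper_to(0.3,12); s()
env.move_straight([0.4368,-0.238,0.13],rate=0.15); s()
for y in(-176,-83.5): print(y,env.inverse_kinematics([0.5,0.056,0.13],[180,0,y]))
b=np.radians(4.3); p=np.array([0.483,0.0567])+0.02*np.array([np.cos(b),np.sin(b)])
env.goto([*p,0.14],[180,0,-175.7]); s()
f=env.grab_frame("side"); cv2.imwrite("pics/s1.png",f["image"][150:320,180:400].repeat(3,0).repeat(3,1))
E
```

```text
False
11.4083 [ 0.4375 -0.2381  0.0077] [0.56 0.38 1.09] 0.93 0.0
11.8917 [ 0.437  -0.238   0.0074] [-1.31  1.29  3.56] 0.716 12.0
12.8583 [ 0.4359 -0.2377  0.1289] [-0.58 -0.42 -2.12] 0.716 12.0
-176 [ 2.49091942e+01  1.55685993e+01 -2.39338502e+01 -2.54444375e-14
 -5.04975505e+01 -1.10909194e+02]
-83.5 [ 24.90919425  15.56859925 -23.93385024   0.         -50.4975505
 -18.40919425]
14.0167 [0.5026 0.0574 0.1396] [ 0.53 -0.49 -1.83] 0.717 12.0
```

View pics/s1.png

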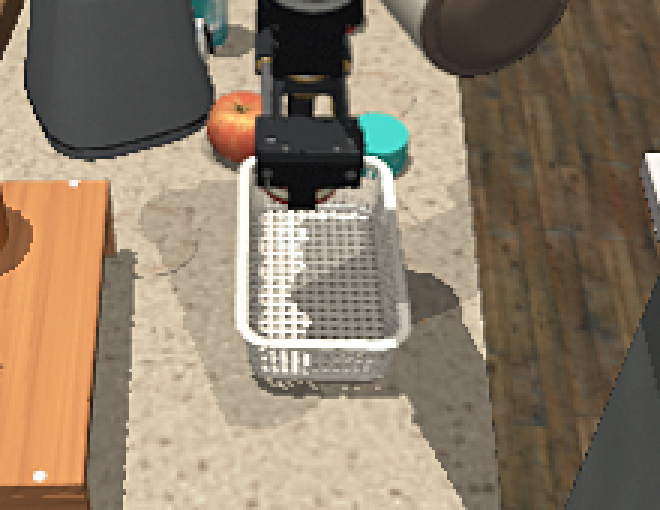

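The pot is held above the basket (red band at px (315,195) of the crop, gripper at the centre). Lower it, release, and check.

```bash
python3 - <<'E'
from h import *
s=lambda:(lambda q:print(q["clock"],q["position"].round(4),q["force"].round(2),round(q["opening"],3),round(q["finger_force"],2)))(env.read_state())
b=np.radians(4.3); p=np.array([0.483,0.0567])+0.02*np.array([np.cos(b),np.sin(b)])
env.move_straight([*p,0.03],rate=0.12); s()
print(env.move_straight([*p,0.0115],rate=0.04,force_limit=3)); s()
env.gripper_to(0.9); s()
env.move_straight([*p,0.16],rate=0.15); s()
env.goto([0.55,0.06,0.30],[180,0,-175.7]); env.dwell(.3)
f=env.grab_frame("wrist"); r=rect(f,"basket",.062); print(r[2])
print([(np.round(d["xyz"],3).tolist(),round(d["score"],2)) for d in env.search_frame(f,"pot")])
v=f["image"].copy(); cv2.drawContours(v,cv2.findContours(r[0],0,1)[0],-1,(255,0,255),1)
cv2.imwrite("pics/w6.png",v); print(env.read_state()["clock"])
E
```

```text
15.1333 [0.5036 0.0583 0.0306] [ 0.01  0.97 -0.93] 0.716 12.0
True
15.6167 [0.5025 0.0581 0.0112] [0.72 0.63 2.72] 0.715 12.0
16.2417 [0.5018 0.0578 0.0108] [-0.45  0.66  0.14] 0.9 0.0
17.3833 [0.5022 0.058  0.159 ] [-0.49  0.09 -0.75] 0.898 0.0
((482.71466064453125, 56.312416076660156), (140.18617248535156, 225.32635498046875), 4.329412937164307)
[([0.496, 0.061, 0.032], 0.92), ([0.431, -0.114, 0.039], 0.69), ([0.487, -0.323, 0.019], 0.55)]
18.475
```

View pics/w6.png

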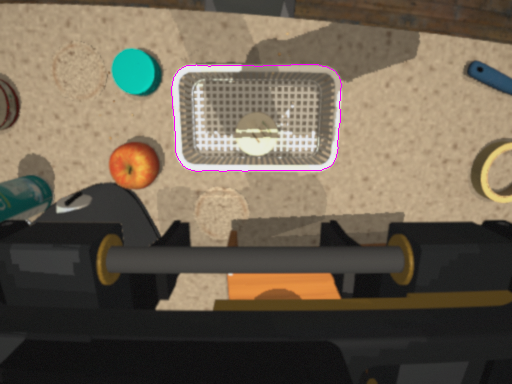

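The pot stands in the basket at px (257,138), and the basket has not moved. Grip the rim and align it in front of the shelf.

```bash
cat >> h.py <<'E'
def s():
    q=env.read_state(); print(round(q["clock"],2),q["position"].round(4),q["tool_rot"].round(1),q["force"].round(2),round(q["opening"],3),round(q["finger_force"],2))
YS=np.radians(6.7); EX=np.array([np.cos(YS),np.sin(YS)]); MOUTH=np.array([0.651,0.171])
E
python3 - <<'E'
from h import *
b=np.radians(4.4); rim=np.array([0.4827,0.0564])-0.066*np.array([np.cos(b),np.sin(b)])
o=[180,0,-85.6]
env.gripper_to(0.5)
env.goto([*rim,0.13],o); 
print(env.move_straight([*rim,0.037],rate=0.08,force_limit=5)); s()
env.gripper_to(0.0,30); s()
t=MOUTH-0.216*EX
print(env.move_straight([*t,0.037],[180,0,-83.3],rate=0.06,force_limit=25)); s()
f=env.grab_frame("side"); np.save("pics/s2.npy",f,allow_pickle=True)
for n,z in(("basket",.062),("shelf",.09)):
    r=rect(f,n,z); print(n,r[2])
cv2.imwrite("pics/s2.png",f["image"][170:350,110:350].repeat(3,0).repeat(3,1))
g=env.grab_frame("scene"); print(rect(g,"basket",.062)[2])
E
```

```text
False
21.98 [0.4173 0.0515 0.0374] [-179.9    0.   -85.6] [ 0.13 -0.15  0.28] 0.502 0.0
22.76 [0.4168 0.0513 0.037 ] [180.    0.  -85.6] [0.2  0.17 0.22] 0.042 30.0
False
24.52 [0.4353 0.1444 0.037 ] [ 1.798e+02 -1.000e-01 -8.340e+01] [-0.92 -5.67  5.15] 0.047 30.05
basket ((500.77935791015625, 162.1366424560547), (137.19956970214844, 247.33041381835938), 7.5140228271484375)
shelf ((731.1246948242188, 204.77969360351562), (189.23056030273438, 338.9068603515625), 6.679753303527832)
((478.22930908203125, 87.5233383178711), (178.27223205566406, 198.980712890625), 89.54297637939453)
```

View pics/s2.png

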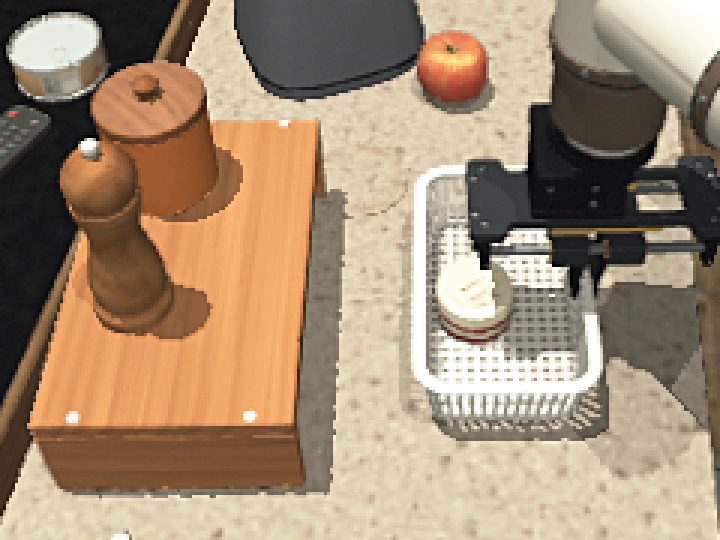

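The basket is held at its near rim with the pot inside at crop px (475,300). The far rim edge runs about (415,185)-(418,375) and the shelf front edge (318,122)-(303,428). Check straightness and centring from these.

```bash
python3 - <<'E'
from h import *
f=np.load("pics/s2.npy",allow_pickle=True).item()
P=lambda uv,z: proj2plane(f,np.array(uv)/3.+[110,170],z)
def lo(p): d=p-MOUTH; return np.c_[d@EX,d@[-EX[1],EX[0]]].round(4)
print("rim front",lo(P([[414,200],[413,280],[414,360]],.062)),"ends far/near",lo(P([[450,166],[500,393]],.062)))
print("shelf front",lo(P([[319,125],[311,280],[302,425]],.09)),"ends",lo(P([[220,121],[160,430]],.09)))
s()
q=env.read_state()["position"]
env.move_straight([q[0],q[1],0.0375],[180,0,-83.3],rate=0.02); env.dwell(.5); s()
E
```

```text
rim front [[-0.0841 -0.0746]
 [-0.0827  0.0086]
 [-0.0829  0.0814]] ends far/near [[-0.1155 -0.1131]
 [-0.1441  0.1104]]
shelf front [[-0.0029 -0.1374]
 [-0.0065  0.0286]
 [-0.0079  0.1493]] ends [[ 0.0833 -0.1439]
 [ 0.0866  0.1518]]
24.77 [0.4353 0.1444 0.037 ] [ 1.798e+02 -1.000e-01 -8.340e+01] [-1.75 -4.67  4.04] 0.046 30.05
25.52 [0.435  0.1444 0.0373] [180.   -0.  -83.3] [-0.85 -1.63 -2.94] 0.045 30.0
```

Both views agree within a few mm. I'll take a small yaw and y correction and then slide to just short of the nearest possible pad position.

```bash
sed -i 's/radians(6.7)/radians(7.0)/; s/0.651,0.171/0.6508,0.173/' h.py; cat >> h.py <<'E'
RY=[180,0,-83.0]
def to(d,rate,z=0.0374,**k): return env.move_straight([*(MOUTH+(d-0.216)*EX),z],RY,rate=rate,**k)
def F(n=4):
    v=np.mean([(env.dwell(.03),env.read_state()["force"])[1] for _ in range(n)],0)
    return -(v[:2]@EX),v[:2]@[-EX[1],EX[0]],v[2]
E
python3 - <<'E'
from h import *
env.gripper_to
for d,r in((0.01,.04),(.05,.05),(.085,.05)):
    print(d,to(d,r,force_limit=14)); print(np.round(F(),2)); s()
f=env.grab_frame("side"); np.save("pics/s3.npy",f,allow_pickle=True); cv2.imwrite("pics/s3.png",f["image"][170:350,110:350].repeat(3,0).repeat(3,1))
E
```

```text
0.01 False
[-0.62  0.17 -3.92]
26.09 [0.4468 0.1483 0.0375] [-179.9    0.   -83. ] [ 0.76  0.27 -3.52] 0.045 30.01
0.05 False
[-0.6   0.16 -3.96]
27.18 [0.4862 0.1529 0.0375] [-180.    0.  -83.] [-0.04  0.14 -3.37] 0.04 30.01
0.085 False
[-0.59 -0.27 -3.77]
28.16 [0.5209 0.1571 0.0375] [-180.    0.  -83.] [ 0.77  0.   -4.04] 0.041 30.01
```

View pics/s3.png

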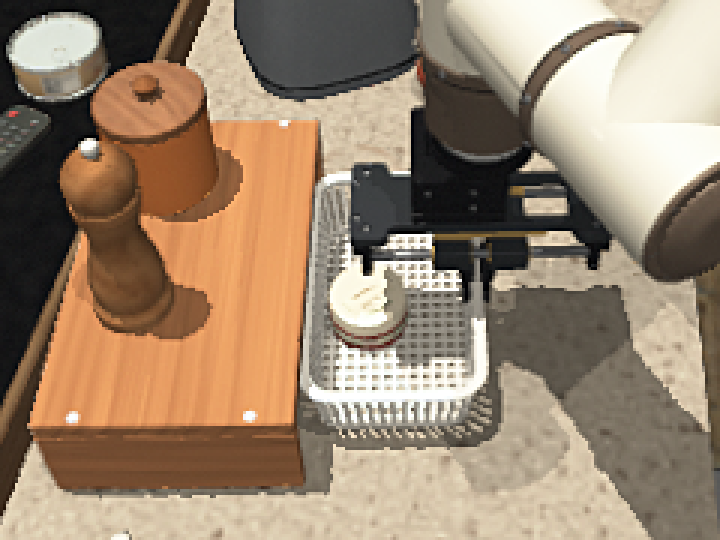

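The basket's front is just entering the mouth straight and centred: the rim is at crop px (310,185)-(305,385), parallel to the board edge. Now feel for the pads in small steps.

```bash
python3 - <<'E'
from h import *
z=0.0372
d=.085
while d<.155:
    d+=.002
    hit=to(d,.02,z,force_limit=8); f=F(3)
    print(round(d,4),hit,np.round(f,2),round((env.read_state()["position"][:2]-MOUTH)@EX+.216,4))
    if f[0]>4 or hit: break
s()
E
```

```text
0.087 False [ 2.17 -0.13 -1.93] 0.0865
0.089 False [ 0.82 -0.14 -2.5 ] 0.0892
0.091 False [ 0.63 -0.37 -2.64] 0.0913
0.093 False [ 0.56 -0.46 -2.81] 0.0932
0.095 False [ 0.54 -0.57 -2.38] 0.0952
0.097 False [ 0.62  0.11 -2.94] 0.0972
0.099 False [ 1.26 -0.77 -2.53] 0.0992
0.101 False [ 0.94 -0.09 -2.54] 0.1012
0.103 False [ 0.98 -0.84 -2.75] 0.1032
0.105 False [ 0.27 -0.04 -2.19] 0.1052
0.107 False [ 0.69 -0.53 -2.56] 0.1072
0.109 False [ 0.97 -0.3  -2.2 ] 0.1092
0.111 False [ 0.92 -0.47 -3.07] 0.1112
0.113 False [ 0.62 -0.73 -2.74] 0.1132
0.115 False [ 0.8  -0.72 -2.37] 0.1152
0.117 False [ 0.68 -0.07 -2.83] 0.1172
0.119 False [ 0.82 -0.75 -2.72] 0.1192
0.121 False [ 0.51 -0.21 -2.29] 0.1212
0.123 False [ 0.14 -0.29 -2.55] 0.1232
0.125 False [ 1.34 -0.4  -2.48] 0.1252
0.127 False [ 0.97 -0.35 -3.15] 0.1272
0.129 False [ 0.12 -0.63 -2.3 ] 0.1292
0.131 False [ 0.9  -0.28 -2.52] 0.1312
0.133 False [ 1.05 -0.78 -2.61] 0.1332
0.135 False [ 1.49 -0.34 -2.02] 0.135
0.137 False [ 1.96 -0.09 -1.54] 0.137
0.139 False [ 1.75 -0.27 -2.1 ] 0.1392
0.141 False [ 2.03 -0.97 -2.36] 0.1412
0.143 False [ 2.12 -0.74 -2.18] 0.1431
0.145 False [ 2.09 -0.61 -1.91] 0.1451
0.147 False [ 4.    0.12 -1.36] 0.1467
0.149 False [6.73 0.59 0.33] 0.1476
39.41 [0.583  0.1645 0.0371] [179.8  -0.  -83. ] [-6.77  0.04  0.02] 0.044 30.0
```

The plunger is felt at d≈0.134 and the pads at ≈0.146, 12 mm later as specified. Press on gently.

```bash
python3 - <<'E'
from h import *
z=0.0373; d=.149
while d<.158:
    d+=.0006
    to(d,.01,z); f=F(3)
    print(round(d,4),np.round(f,2),round((env.read_state()["position"][:2]-MOUTH)@EX+.216,4))
    if f[0]>10.7: break
for i in range(4): env.dwell(.1); print(np.round(F(3),2))
s()
E
```

```text
0.1496 [7.9  1.47 1.58] 0.1477
0.1502 [9.89 1.69 2.26] 0.1478
0.1508 [9.82 1.85 3.24] 0.148
0.1514 [10.56  2.63  3.83] 0.1482
0.152 [11.87  2.46  4.19] 0.1485
[12.17  3.1   4.47]
[12.44  2.62  3.7 ]
[12.27  2.95  3.99]
[12.14  2.61  4.31]
41.96 [0.5838 0.1646 0.0371] [ 1.796e+02 -1.000e-01 -8.300e+01] [-12.23   0.8    4.55] 0.044 30.02
```

```bash
python3 - <<'E'
from h import *
for d,z in((.152,.0377),(.1523,.0379),(.1526,.0379)):
    to(d,.01,z); f=F(4); print(d,z,np.round(f,2))
    if f[0]>13: break
env.dwell(.5); print(np.round(F(),2)); s()
E
```

```text
0.152 0.0377 [11.15  2.57  1.91]
0.1523 0.0379 [11.09  2.77  1.72]
0.1526 0.0379 [11.58  3.24  2.3 ]
[11.64  3.47  1.93]
43.74 [0.5841 0.1648 0.0371] [ 1.796e+02 -1.000e-01 -8.300e+01] [-12.54   1.06   1.38] 0.043 30.03
```

```bash
python3 - <<'E'
from h import *
to(.1531,.01,.0379); env.dwell(.5); print(np.round(F(),2))
to(.1485,.02,.0375); env.dwell(.2); print(np.round(F(),2)); s()
env.gripper_to(0.5); env.dwell(.3); s()
q=env.read_state()["position"]
print(env.move_straight([q[0],q[1],0.16],rate=.08,force_limit=6)); s()
env.goto([0.42,0.12,.40],RY); env.dwell(.3)
f=env.grab_frame("side"); print([(n,rect(f,n,.062)[2]) for n in("basket",)])
cv2.imwrite("pics/s4.png",f["image"][170:350,110:350].repeat(3,0).repeat(3,1)); print(env.read_state()["clock"])
E
```

```text
[12.22  3.01  2.44]
[ 6.19  1.81 -0.8 ]
45.34 [0.5828 0.1648 0.0372] [179.9  -0.  -83. ] [-6.2   0.37 -1.21] 0.045 30.0
46.58 [0.5838 0.1648 0.0375] [-180.   -0.  -83.] [-0.75 -0.02  0.24] 0.501 0.0
False
48.26 [0.5835 0.1647 0.1593] [179.9  -0.  -83. ] [-0.45 -0.26 -0.04] 0.498 0.0
[('basket', ((612.8733520507812, 179.21481323242188), (72.01346588134766, 243.3242950439453), 6.071309566497803))]
49.7917
```

View pics/s4.png

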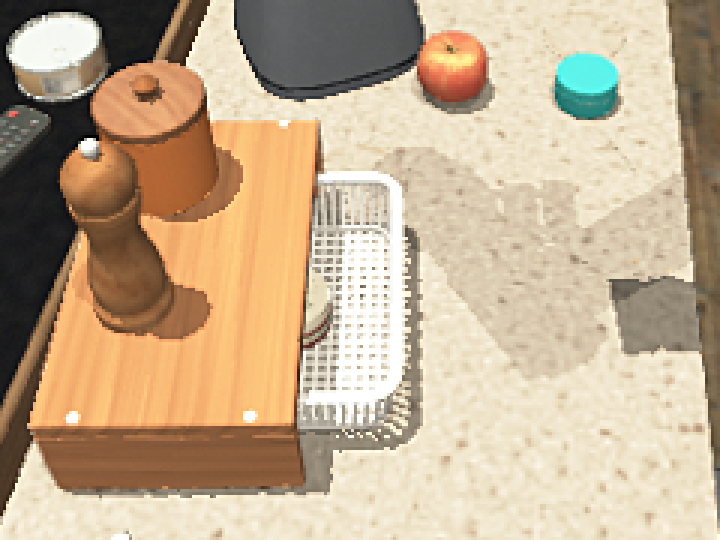

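The basket sits straight and centred under the shelf front, with its near rim at crop px (395,185)-(395,380). The pot is upright inside and everything else is unmoved, so I'm handing in.

```bash
python3 -c "
from workcell import env
print(env.close_job())"
```

```text
the job is handed in; nothing more can be done
None
```

The job is handed in (no verdict came back): the pot stands upright in the basket, which I pressed onto the pads at about 12 N at the hand and left straight and centred against the stop, with nothing else visibly moved.

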